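# Show the inked face of a printing block to the inspection camera

## Task

On the wooden printing jig a printing block lies carved face down, pressed by a steel weight: lift the weight off and stand it upright on the round cork pad, then lift the block out of the jig. Hold the block in the air in front of the little black inspection camera so that its carved underside faces the lens squarely, centred on the line of sight, with the face about 12 cm from the lens and the block's long edges level; finish while still holding it there, motionless. Do not bump the camera, and leave all the other things on the table where they are.

Things in the scene. Friction and masses are not known exactly. Their poses are not given: they have to be found in the camera images.
- jig_bed (a point): Printing jig, fixed: a brown wooden board 150 (x) x 200 (y) x 12 mm with white paper on it; this point is the middle of its top face. Three aluminium stops 8 mm high stand on it round the block: two small ones 10 mm square beside the +x long side, near the block's two ends (45 mm either side of its middle), and one across its +y end. They leave the middle of both long sides free.
- block_center (a point): The printing block to be shown, loose, 95 to 160 g, lying in the jig under the weight: a light wooden block, 48 mm (its x) x 100 mm (its y, the long edges) x 32 mm high (its z, up as it lies), with a 4 mm dark rubbery carved layer underneath. This point is its centre, half-way up. It can be gripped from above across its 48 mm width. Half a turn about z makes no difference to the job. Two similar blocks lie carved face up elsewhere and are not wanted.
- block_face (a point): The middle of the carved underside of that block, 16 mm below its centre (same axes; the carved face looks along its -z).
- weight_knob (a point): The steel weight that starts on top of the block, loose, 0.45 to 0.75 kg: a round body 56 mm in diameter and 32 mm high, a neck 18 mm in diameter, and on top a round knob 28 mm in diameter from 51 to 75 mm above its underside. This point is in the knob on the axis, 62 mm above the underside, where it is gripped. z up.
- weight_base (a point): The middle of the underside of the steel weight.
- pad_top (a point): The middle of the top face of a round cork pad, fixed, 120 mm in diameter and 6 mm thick, where the weight is to be stood.
- lens (a point): The middle of the lens front of the inspection camera: a black box 44 x 54 x 50 mm with a silver lens ring 38 mm in diameter, held between two uprights on a dark steel foot 85 mm square. The camera looks up and back towards the robot, leaning 0.35 to 0.65 rad from vertical. Its z axis is the line of sight, outward from the lens; its y axis is level.
- view_spot (a point): The point on the line of sight 120 mm in front of the lens (an empty point in the air), with the axes of the lens: z is the line of sight away from the camera, y is level. The middle of the block's carved face belongs here, the block's z along this z and its long edges along this y (either way round).
- spare_a: Bystander: a spare printing block of the same size, 48 x 100 x 32 mm, carved face up. Origin at the middle of its underside.
- spare_b: Bystander: a spare printing block 60 x 80 x 32 mm, carved face up. Origin at the middle of its underside.
- cap: Bystander: a white plastic jar cap 46 mm in diameter, 16 mm high. Origin under its middle.
- brayer: Bystander: an ink roller 38 mm in diameter and 75 mm wide (along its y) with a wooden handle to its -x, 165 mm long in all. Origin on the table under the roller.
- ink_jar: Bystander: a grey jar with black cap, 64 mm in diameter, 75 mm high. Origin under its middle.
- tumbler: Bystander: a black tumbler 86 mm in diameter, 134 mm high. Origin under its middle.
- baren: Bystander: a dark wooden rubbing disc 100 mm in diameter with a knob, 47 mm high. Origin under its middle.

How it is judged:
On the way, in this order (a step that is already met when the one before it is completed fails the run):
1. the weight stands upright on the cork pad, let go, with the block still lying in the jig (horizontal distance between weight_base and pad_top below 0.035 m and height (world z) of weight_base below 0.01 m and angle between weight_base's own z axis and vertical below 0.1 rad and contact force between weight and the fingers below 0.2 N and horizontal distance between block_center and jig_bed below 0.03 m and height (world z) of block_center below 0.04 m), for 0.2 s.
2. the block is lifted clear of the jig in the gripper (height (world z) of block_face above 0.06 m and contact force between block and the fingers above 1 N), for 0.1 s.
At the end, for the whole second after the job is handed in: Fingers hold the block still in the air, touching nothing else: face centre within 30 mm of the spot 120 mm before the lens, face square to the line of sight and long edges along the camera's level axis within 0.2 rad. Weight upright on the cork pad, axis within 35 mm of its middle (distance between block_face and view_spot below 0.03 m and angle between the z axis of block_face and the z axis of view_spot, either way round below 0.2 rad and angle between the y axis of block_face and the y axis of view_spot, either way round below 0.2 rad and angle between block_face's own z axis and vertical below 1.2 rad and height (world z) of block_face above 0.1 m and contact force between block and the fingers above 1 N and contact force between block and stand below 0.1 N and linear speed of block below 0.03 m/s and horizontal distance between weight_base and pad_top below 0.035 m and height (world z) of weight_base below 0.01 m and angle between weight_base's own z axis and vertical below 0.1 rad); the arm keeps its last pose, push and grip.
It fails at once if the camera is bumped out of its setting (view point shifted by more than 15 mm) (distance of view_spot from where it was at the start of the episode above 0.015 m).
It fails at once if a bystander is moved by more than 30 mm (distance of any of spare_a, spare_b, cap, brayer, ink_jar, tumbler, baren from where it was at the start of the episode above 0.03 m).
It also fails if it takes over 58 s, if anything falls off the work surface, if the arm or the gripper's body presses on something with over 40 N, if the wrist force passes 120 N, or if a joint passes its speed limit or range.

## Robot

A 7-joint arm with a two-finger parallel gripper is mounted at the origin on the work surface. World frame = base frame: x ahead of the robot, y to its left, z up, the work surface at z = 0. Lengths are in m, angles in rad, forces in N, time in s.
With the tool pointing down it reaches from about 0.35 to 0.9 m from the base axis. Payload 8.1 kg.
Tool frame: the origin (TCP) lies at the centre of the arm's flange, where the gripper is bolted on; the fingertips stand 178 mm ahead of it and the grasp point (between the pads) lies 159 mm ahead of it; z points along the fingers, y is the line along which they close (so a half turn about z gives the same grasp; the last joint's range is limited). The gripper opens to 92 mm and grips with 3 to 60 N. Pads are 19 mm wide; open, the fingers measure 130 mm over their backs; the gripper's body (75 mm by 190 mm) begins 47 mm behind the grasp point.
Start: joints at [1.035, 0.434, 0.025, 1.573, -0.012, 1.134, -0.075], TCP at [0.262, -0.567, 0.405] pointing down, gripper open.
Joint ranges: [-2.62, 2.62], [-0.44, 2.09], [-1.27, 1.32], [0.08, 2.57], [-1.32, 4.46], [0.12, 2], [-2.74, 2.74]. Speed limits (rad/s): [2.22, 2.22, 3.01, 3.01, 3.14, 3.14, 3.14].

## Interface

Orientations are given as a rotation vector (axis times angle).
In Python, from cell import arm gives the robot as it stands. The module is installed in compiled form; this text tells all that it offers.
- The arm moves only by the shell command python3 -m inch 'ROWS' [FORCE]. ROWS is text: rows parted by semicolons, each of 5 numbers parted by spaces: the shift along the tool's x, y, z in m, then the turn about the tool's z in rad, then the finger opening in m, from 0 to 0.0918. In form: x y z roll fingers; .... A call has 1 to 5 rows; each row is the pose to reach, as a shift and turn from the pose commanded when the call began, along the tool's axes at that moment; what a row does not reach only later rows make up. A row lasts 1/10 s, in which the tool goes at most 50 mm and 8.59 degrees, less where a joint would pass 70% of its speed; a pose out of reach is approached as far as the arm can. A call with a gripper value outside its range is refused whole. The fingers move at their own pace and stop on an object; FORCE is the grip in N (left out, the last holds). Time passes only in rows, so rows that repeat a pose let the fingers close. It gives the time, the measured TCP pose, the force, the opening and the grip force at its end, in the units of the state.
- arm.observe(): the state, without advancing time (a new reading comes with each control period).
- arm.get_image(name): name is "side" or "top" or "wrist"; returns the picture (420x560x3 uint8, red, green, blue); there is no depth.
- arm.get_calibration(name): a dict with "intrinsics" (3x3 intrinsics, pixels), "pose" (4x4, takes a point from camera to world coordinates). Camera axes: x right, y up, looking along -z (the intrinsics and any distortion apply to the point x, -y, -z); pixel columns grow to the right and rows downward; lengths in m; the calibration is good to about 2 mm. A picture is of the moment at which its call begins: read the wrist's pose just before it. get_calibration takes no time and is no camera call; for the wrist camera it gives the pose at the moment of the call.
- arm.sign_off(): hands the job in; it is judged then, once.
Trained networks look in the newest picture that a camera, given by its name, has taken for a name from the list of things; names that differ only in an ending like _2 or _b are one class to them, and where a whole thing is asked for, a point or a joint stands for the part that bears it (a point fixed in the world has none). Each returns a list of dicts, best first, with "conf" (0 to 1); they miss things now and then, are a little off and sometimes report something else, mostly with a low value. They report only what shows in the picture. A call takes as long as a camera call.
- arm.look_for(camera, query): "point" ([row, column] in pixels, amid what is visible of it).
- arm.silhouettes(camera, query): "region" (420x560 bool, what is visible of it) and "point" ([row, column] in pixels, amid what is visible of it).
- arm.place_of(camera, query): "point" ([row, column] in pixels: a listed point, or the origin of a listed thing).
The state is a dict: "clock": time; "joints": joint angles; "dq": joint speeds; "joint_efforts": joint torques, N m; "position": TCP position; "ee_rot": TCP orientation; "force": force on the tool from outside, world axes, zero at the start; "ft_torque": the same for the moment, N m; "width": opening from 0.0 (shut) to 1.0 (fully open); "gripper_force": force on a finger pad.
Only numpy, scipy, OpenCV 4.12 (cv2) and the standard library are available. Lean on these libraries where they do the work, as an engineer would, in place of code of your own. Each camera call takes 0.05 s, during which the arm holds its last target. There are 200 camera calls.

## Working session

There is one attempt and no reset: what is moved stays moved. The work goes in short steps, Python scripts to look and compute and a shell command to move; the robot and the scene stay as the last step left them, time stands still between calls to the robot, and variables do not carry over. Pictures are saved under pics/ and viewed, at most 10 in all, crops included, and the job is handed in when it is done.

```bash
mkdir -p pics; ls; cat > h.py <<'E'
import numpy as np, cv2
from cell import arm
from scipy.spatial.transform import Rotation as R
def ray(cam,p,cal=None):
    c=cal or arm.get_calibration(cam);K=np.array(c["intrinsics"]);T=np.array(c["pose"])
    d=np.linalg.inv(K)@[p[1],p[0],1.];d=T[:3,:3]@[d[0],-d[1],-d[2]]
    return T[:3,3],d/np.linalg.norm(d)
def atz(cam,p,z,cal=None):
    o,d=ray(cam,p,cal);return o+d*(z-o[2])/d[2]
def tri(rays):
    A=0;b=0
    for o,d in rays:
        P=np.eye(3)-np.outer(d,d);A=A+P;b=b+P@o
    x=np.linalg.solve(A,b);return x,[np.linalg.norm((np.eye(3)-np.outer(d,d))@(x-o)) for o,d in rays]
E
python3 - <<'E'
from h import *
np.set_printoptions(precision=4,suppress=True)
s=arm.observe();print({k:np.round(v,3) for k,v in s.items()})
for c in ["side","top","wrist"]:
    cal=arm.get_calibration(c);print(c,cal["pose"],cal["intrinsics"],[k for k in cal])
ims={c:arm.get_image(c) for c in ["side","top","wrist"]}
for c in ims: cv2.imwrite(f"pics/{c}0.png",ims[c][:,:,::-1])
for q in ["jig_bed","block_center","weight_knob","weight_base","pad_top","lens","view_spot"]:
    for c in ["side","top"]:
        print(q,c,[(np.round(r["point"],1),round(r["conf"],2)) for r in arm.place_of(c,q)[:3]])
E
```

```text
pics
{'clock': np.float64(0.0), 'joints': array([ 1.035,  0.435,  0.025,  1.574, -0.012,  1.134, -0.075]), 'dq': array([-0.   , -0.   ,  0.002,  0.   ,  0.   , -0.002,  0.   ]), 'joint_efforts': array([  0.   , -66.786,   0.985, -31.446,  -0.06 ,   0.043,   0.   ]), 'position': array([ 0.262, -0.567,  0.404]), 'ee_rot': array([-3.067, -0.674,  0.001]), 'force': array([-0.16 ,  0.412,  0.24 ]), 'ft_torque': array([-0.018,  0.083,  0.006]), 'gripper_force': np.float64(0.0), 'width': np.float64(0.999)}
side [[-0.9891  0.0904 -0.1163  0.4268]
 [-0.1473 -0.6088  0.7795  0.8865]
 [-0.0003  0.7881  0.6155  0.8798]
 [ 0.      0.      0.      1.    ]] [[403.5672   0.     279.7257]
 [  0.     403.5672 202.4277]
 [  0.       0.       1.    ]] ['intrinsics', 'pose']
top [[ 0.0251  0.9819 -0.1878  0.2976]
 [-0.9996  0.0269  0.007  -0.0231]
 [ 0.0119  0.1875  0.9822  1.6413]
 [ 0.      0.      0.      1.    ]] [[487.8712   0.     275.3133]
 [  0.     487.8712 198.4715]
 [  0.       0.       1.    ]] ['intrinsics', 'pose']
wrist [[ 0.4192  0.8773  0.2338  0.3235]
 [-0.9079  0.4057  0.1058 -0.5386]

[... 342 characters left out ...]
(array([234.3, 214.2]), 0.71)]
weight_knob side [(array([268. , 297.6]), 0.6), (array([252.5, 316.4]), 0.5)]
weight_knob top [(array([233., 213.]), 0.54)]
weight_base side [(array([284.2, 303.1]), 0.74), (array([199.2, 239. ]), 0.4), (array([377.2, 262.1]), 0.26)]
weight_base top [(array([231.8, 210.5]), 0.82), (array([183.4, 380.3]), 0.73)]
pad_top side [(array([211.3, 294.1]), 0.76), (array([271.4, 298.1]), 0.28), (array([199.2, 238.6]), 0.24)]
pad_top top [(array([224.5, 312.9]), 0.75), (array([162.2, 201. ]), 0.63)]
lens side [(array([224.1, 222.7]), 0.73)]
lens top [(array([159.8, 255.4]), 0.74)]
view_spot side [(array([379. , 263.7]), 0.29)]
view_spot top [(array([178.2, 249.5]), 0.6)]
```

View pics/top0.png

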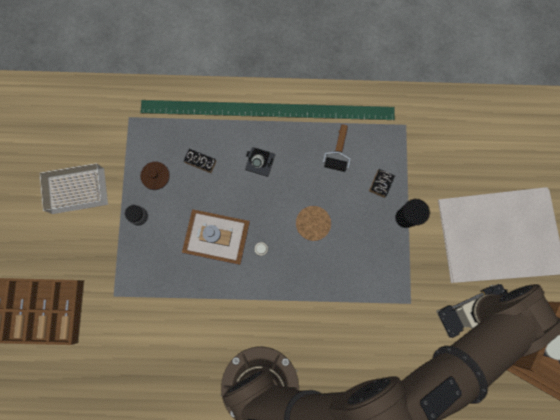

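View pics/side0.png

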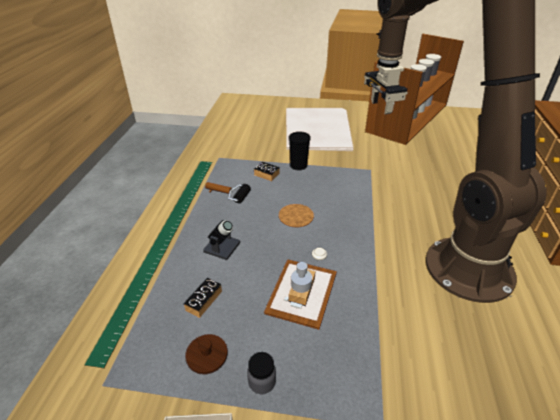

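```bash
python3 - <<'E'
from h import *
np.set_printoptions(precision=4,suppress=True)
P={"jig":[(291.6,302.3),(237,217.4)],"blk":[(288.8,301.2),(234.3,214.2)],"knob":[(268,297.6),(233,213)],"knob2":[(252.5,316.4),(233,213)],"wbase":[(284.2,303.1),(231.8,210.5)],"pad":[(211.3,294.1),(224.5,312.9)],"lens":[(224.1,222.7),(159.8,255.4)]}
for k,(a,b) in P.items(): print(k,*tri([ray("side",a),ray("top",b)]))
for k,(c,p,z) in {"jig":("top",P["jig"][1],.012),"pad":("top",P["pad"][1],.006),"padb":("top",(162.2,201),.006)}.items(): print(k,atz(c,p,z))
E
```

```text
jig [ 0.4734  0.1572 -0.0017] [np.float64(0.0007822062015814409), np.float64(0.0007822062015815167)]
blk [0.4779 0.166  0.0203] [np.float64(0.002558650139542756), np.float64(0.0025586501395427246)]
knob [0.4821 0.1611 0.094 ] [np.float64(0.0058023690535335395), np.float64(0.005802369053533603)]
knob2 [0.4557 0.155  0.1549] [np.float64(0.01350374076585346), np.float64(0.013503740765853525)]
wbase [0.4776 0.1751 0.0514] [np.float64(0.007284177287865195), np.float64(0.007284177287865207)]
pad [ 0.5285 -0.1632  0.0178] [np.float64(0.005931423663899305), np.float64(0.005931423663899353)]
lens [0.7194 0.0341 0.1071] [np.float64(0.0023059171259224884), np.float64(0.002305917125922339)]
jig [0.4727 0.1557 0.012 ]
pad [ 0.5242 -0.164   0.006 ]
padb [0.7308 0.2252 0.006 ]
```

The top view shows the jig with the weight at about (row 235, col 212), the cork pad at (224, 313), the inspection camera at (160, 258), and the cap between them at (249, 261). I'll fly above the jig and look with the wrist camera.

```bash
cat >> h.py <<'E'
def to(p,rot=None):
    s=arm.observe();r=R.from_rotvec(s["ee_rot"])
    return np.round(r.inv().apply(np.array(p)-s["position"]),4)
E
python3 -c "
from h import *
print(to([.45,.15,.41]))"
```

```text
[ 0.4714 -0.5725 -0.0053]
```

```bash
for i in 1 2 3; do python3 -m inch '0.031 -0.038 0 0 0.09; 0.062 -0.076 0 0 0.09; 0.093 -0.114 0 0 0.09; 0.124 -0.152 0 0 0.09; 0.155 -0.19 0 0 0.09'; done
python3 -m inch '0.001 0 0 0 0.09; 0.001 0 0 0 0.09; 0.001 0 0 0 0.09'
python3 - <<'E'
from h import *
np.set_printoptions(precision=4,suppress=True)
s=arm.observe();cal={c:arm.get_calibration(c) for c in ["wrist","side","top"]}
for c in cal: cv2.imwrite(f"pics/{c}1.png",arm.get_image(c)[:,:,::-1])
for q in ["jig_bed","block_center","weight_knob","weight_base","pad_top","lens","view_spot"]:
    print(q,[(np.round(r["point"],1),round(r["conf"],2)) for r in arm.place_of("wrist",q)[:3]])
    Z={"jig_bed":.012,"block_center":.028,"weight_knob":.106,"weight_base":.044,"pad_top":.006}.get(q)
    if Z:
      for r in arm.place_of("wrist",q)[:1]: print(atz("wrist",r["point"],Z,cal["wrist"]))
print(s["clock"],s["position"],s["ee_rot"],s["joints"])
E
```

```text
clock: 1.35
position: [0.3233, -0.328, 0.4049]
ee_rot: [3.068, 0.674, 0.001]
force: [1.6, -0.5, 0.5]
width: 0.98
gripper_force: 0.0
clock: 1.85
position: [0.3842, -0.0905, 0.4051]
ee_rot: [3.068, 0.674, 0.002]
force: [1.1, -0.6, 0.2]
width: 0.98
gripper_force: 0.0
clock: 2.35
position: [0.4454, 0.147, 0.4051]
ee_rot: [3.068, 0.674, 0.002]
force: [0.8, -0.8, -0.1]
width: 0.98
gripper_force: 0.0
clock: 2.65
position: [0.446, 0.1444, 0.4045]
ee_rot: [3.068, 0.672, -0.001]
force: [-0.3, -0.7, -0.1]
width: 0.979
gripper_force: 0.0
jig_bed []
block_center []
weight_knob [(array([161.5, 265.1]), 0.91)]
[0.4779 0.1698 0.106 ]
weight_base []
pad_top [(array([224.9, 515.5]), 0.66)]
[ 0.5293 -0.1635  0.006 ]
lens []
view_spot []
2.65 [0.446  0.1444 0.4045] [ 3.0679  0.6725 -0.0012] [ 0.0088  0.2288 -0.5168  1.9053  0.1309  1.0413 -1.7025]
```

View pics/wrist1.png

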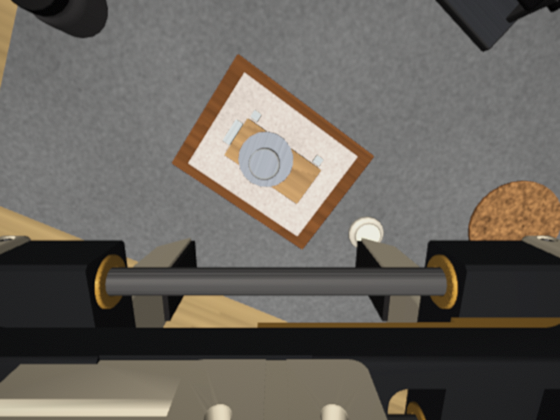

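The wrist view shows the knob centred at (163, 264), the block under it running from (118, 248) to (200, 300), and the cap at (232, 367). The detection agrees with the picture.

```bash
python3 - <<'E'
from h import *
np.set_printoptions(precision=4,suppress=True)
for n,z in [((57,239),.012),((156,373),.012),((248,302),.012),((160,173),.012),((118,246),.044),((170,321),.044),((203,298),.044),((160,224),.044)]:
    print(atz("wrist",n,z))
print(to([.478,.17,.265]))
E
```

```text
[0.562  0.2448 0.012 ]
[0.5292 0.0538 0.012 ]
[0.3853 0.0796 0.012 ]
[0.4226 0.2731 0.012 ]
[0.5053 0.2084 0.044 ]
[0.4892 0.1096 0.044 ]
[0.444  0.1164 0.044 ]
[0.4538 0.2129 0.044 ]
[ 0.0392 -0.0089  0.1397]
```

```bash
python3 -m inch '0.02 -0.005 0.02 0 0.09; 0.039 -0.009 0.05 0 0.09; 0.039 -0.009 0.09 0 0.09; 0.039 -0.009 0.11 0 0.09; 0.039 -0.009 0.12 0 0.09'
python3 -m inch '0 0 0.02 0 0.09; 0 0 0.02 0 0.09;0 0 0.02 0 0.09' | sed -n 2p
python3 - <<'E'
from h import *
cal=arm.get_calibration("wrist");cv2.imwrite("pics/wrist2.png",arm.get_image("wrist")[:,:,::-1])
r=arm.place_of("wrist","weight_knob")[:2];print(r)
for i in r: print(atz("wrist",i["point"],.106,cal))
for z in (.106,.119): print(to([.478,.17,z]))
E
```

```text
clock: 3.9
position: [0.4772, 0.1698, 0.2827]
ee_rot: [3.068, 0.675, -0.005]
force: [-0.4, -0.5, 0.6]
width: 0.98
gripper_force: 0.0
position: [0.478, 0.1702, 0.2654]
[{'point': [270.8, 275.5], 'conf': 0.9}]
[0.4772548  0.17020284 0.106     ]
[-6.0e-04  1.0e-04  1.6e-01]
[-6.00e-04  1.00e-04  1.47e-01]
```

View pics/wrist2.png

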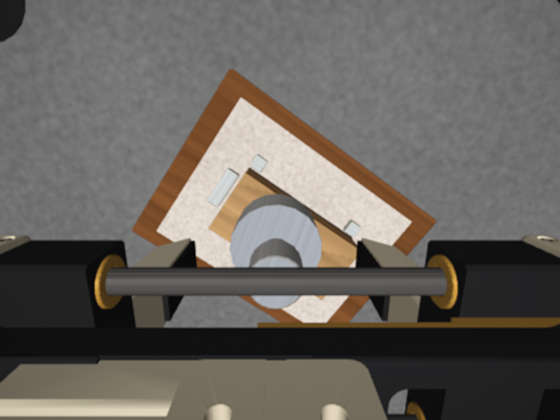

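The knob sits between the fingers at (272, 276). I'll close and lift.

```bash
python3 -m inch '0 0 0 0 0.02; 0 0 0 0 0.02; 0 0 0 0 0.02; 0 0 0 0 0.02; 0 0 0 0 0.02' 45
python3 -m inch '0 0 0 0 0.02; 0 0 0 0 0.02; 0 0 -0.01 0 0.02; 0 0 -0.03 0 0.02; 0 0 -0.06 0 0.02'
python3 -m inch '0 0 -0.03 0 0.02; 0 0 -0.04 0 0.02;0 0 -0.04 0 0.02'; python3 -c "
from h import *
s=arm.observe();print(s['position'],s['force'],to([.527,-.164,.365]))"
```

```text
clock: 4.8
position: [0.4778, 0.17, 0.2648]
ee_rot: [3.068, 0.674, 0.0]
force: [0.9, 0.9, -0.9]
width: 0.592
gripper_force: 0.0
clock: 5.3
position: [0.4768, 0.1694, 0.3241]
ee_rot: [3.068, 0.675, -0.008]
force: [0.6, -1.0, -7.1]
width: 0.289
gripper_force: 45.0
clock: 5.6
position: [0.4779, 0.17, 0.3657]
ee_rot: [-3.068, -0.674, -0.003]
force: [1.2, 0.5, -8.2]
width: 0.29
gripper_force: 45.0
[0.47787743 0.17004089 0.36566578] [ 1.18587958  0.52245019 -8.20898   ] [-0.0954  0.3239  0.0006]
```

```bash
python3 -m inch '-0.009 0.032 0 0.14 0.02; -0.019 0.064 0 0.28 0.02; -0.029 0.097 0 0.42 0.02; -0.039 0.13 0 0.56 0.02; -0.048 0.162 0 0.7 0.02'
python3 -m inch '0.014 0.031 0 0.14 0.02; 0.027 0.062 0 0.28 0.02; 0.041 0.093 0 0.42 0.02; 0.054 0.124 0 0.56 0.02; 0.068 0.154 0 0.7 0.02'
python3 -m inch '0 0 0 0.14 0.02; 0 0 0 0.28 0.02; 0 0 0 0.42 0.02; 0 0 0 0.56 0.02; 0 0 0 0.7 0.02'
python3 -m inch '0 0 0 0.08 0.02; 0 0 0 0.08 0.02;0 0 0 0.08 0.02'; python3 - <<'E'
from h import *
s=arm.observe();print(s['position'],s['joints'],R.from_rotvec(s["ee_rot"]).as_matrix().round(3))
cv2.imwrite("pics/wrist3.png",arm.get_image("wrist")[:,:,::-1])
cal=arm.get_calibration("wrist")
for c,z in (("wrist",.006),("top",.006)):
  arm.get_image(c)
  for r in arm.place_of(c,"pad_top")[:2]: print(c,r,atz(c,r["point"],z))
print(to([.527,-.164,.23]))
E
```

```text
clock: 6.1
position: [0.5013, 0.0011, 0.3627]
ee_rot: [3.111, -0.428, -0.005]
force: [0.9, 0.4, -7.6]
width: 0.287
gripper_force: 45.0
clock: 6.6
position: [0.5262, -0.1651, 0.3624]
ee_rot: [2.775, -1.468, -0.005]
force: [0.2, -0.4, -7.2]
width: 0.289
gripper_force: 45.0
clock: 7.1
position: [0.5258, -0.1649, 0.3596]
ee_rot: [2.216, -2.217, -0.017]
force: [0.3, 0.2, -9.1]
width: 0.292
gripper_force: 45.0
clock: 7.4
position: [0.5268, -0.1631, 0.3602]
ee_rot: [2.135, -2.294, -0.015]
force: [-0.2, -0.7, -6.6]
width: 0.289
gripper_force: 45.0
[ 0.52681121 -0.16312333  0.36019296] [-0.24363722  0.39894686  0.61000905  1.84273419 -0.26564515  0.99506084
 -2.73459813] [[-0.071 -0.997 -0.012]
 [-0.997  0.071  0.002]
 [-0.001  0.012 -1.   ]]
wrist {'point': [192.6, 270.6], 'conf': 0.86} [ 0.52794875 -0.16400777  0.006     ]
[-0.0006 -0.0015  0.1316]
```

```bash
python3 -m inch '0 -0.001 0.03 -0.1 0.02; 0 -0.001 0.06 -0.2 0.02; 0 -0.001 0.09 -0.2 0.02; 0 -0.001 0.11 -0.2 0.02; 0 -0.001 0.12 -0.2 0.02'
python3 -m inch '0 0 0 0 0.02;0 0 0.003 0 0.02; 0 0 0.006 0 0.02;0 0 0.006 0 0.02'; python3 - <<'E'
from h import *
s=arm.observe();print(s['position'],s['joints'][6],R.from_rotvec(s["ee_rot"]).as_matrix().round(3)[:,2],s["force"])
E
```

```text
clock: 8.15
position: [0.5258, -0.1653, 0.2416]
ee_rot: [2.351, -2.077, -0.017]
force: [-21.4, 6.3, 68.5]
width: 0.29
gripper_force: 45.1
clock: 8.55
position: [0.5267, -0.1657, 0.2401]
ee_rot: [2.354, -2.08, -0.011]
force: [-16.9, 4.6, 49.7]
width: 0.296
gripper_force: 45.0
[ 0.52665756 -0.16566059  0.24011269] -2.4565782735788133 [-0.006  0.004 -1.   ] [-16.94837977   4.63954516  49.71001449]
```

```bash
python3 -m inch '0 0 -0.002 0 0.02; 0 0 -0.004 0 0.02; 0 0 -0.004 0 0.02'; python3 - <<'E'
from h import *
a=arm.get_image("side")[150:270,220:380,::-1];b=arm.get_image("wrist")[:,:,::-1]
o=np.zeros((420,800,3),np.uint8);o[:300,:400]=cv2.resize(a,(400,300));o[:300,400:]=cv2.resize(b,(400,300));cv2.imwrite("pics/c4.png",o)
s=arm.observe();print(s["position"],s["force"])
E
```

```text
clock: 8.85
position: [0.5273, -0.1642, 0.2404]
ee_rot: [2.354, -2.077, -0.012]
force: [-2.6, 0.1, 8.2]
width: 0.291
gripper_force: 45.0
[ 0.52734576 -0.16418956  0.24035283] [-1.94642805  1.57903697  7.50516547]
```

View pics/c4.png

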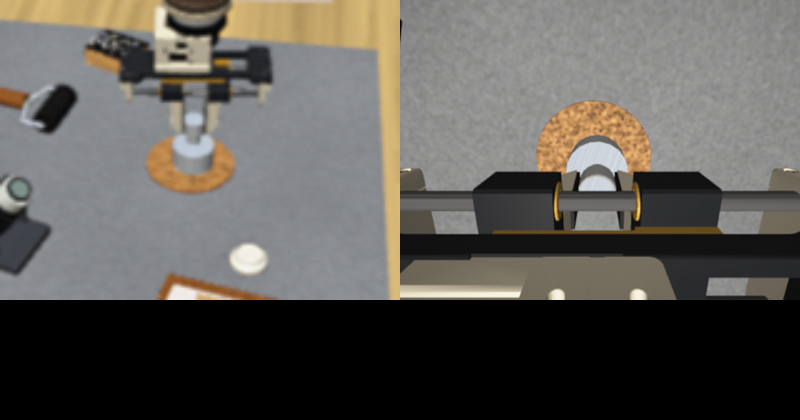

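The weight stands on the cork, upright and centred. I'll release it, rise, then check.

```bash
python3 -m inch '0 0 0 0 0.09; 0 0 0 0 0.09; 0 0 0 0 0.09; 0 0 0 0 0.09; 0 0 0 0 0.09'
python3 -m inch '0 0 -0.02 0 0.09; 0 0 -0.05 0 0.09; 0 0 -0.1 0 0.09; 0 0 -0.12 -0.1 0.09; 0 0 -0.12 -0.24 0.09'; python3 - <<'E'
from h import *
s=arm.observe();arm.get_image("wrist");arm.get_image("side")
for c,q,z in (("wrist","weight_knob",.068),("wrist","weight_base",.006),("wrist","pad_top",.006),("side","weight_knob",.068),("side","weight_base",.006)):
  for r in arm.place_of(c,q)[:1]: print(c,q,r,atz(c,r["point"],z))
print(R.from_rotvec(s["ee_rot"]).as_matrix().round(3),to([.474,.162,.40]),s["joints"])
E
```

```text
clock: 9.45
position: [0.5269, -0.1641, 0.2397]
ee_rot: [2.353, -2.076, -0.013]
force: [0.3, -0.2, 0.0]
width: 0.676
gripper_force: 0.0
clock: 9.95
position: [0.5289, -0.165, 0.3632]
ee_rot: [2.591, -1.776, -0.005]
force: [0.3, -0.5, -0.9]
width: 0.98
gripper_force: 0.0
wrist weight_knob {'point': [206.1, 275.1], 'conf': 0.9} [ 0.52491654 -0.16394485  0.068     ]
side weight_knob {'point': [200.1, 295.8], 'conf': 0.67} [ 0.52967644 -0.1617033   0.068     ]
side weight_base {'point': [217.0, 298.2], 'conf': 0.57} [ 0.51874067 -0.15052421  0.006     ]
[[ 0.361 -0.933 -0.003]
 [-0.933 -0.361  0.001]
 [-0.002  0.002 -1.   ]] [-0.3245 -0.0651 -0.0396] [-0.1666833   0.38135157  0.50393137  1.83152252 -0.21746605  0.98677553
 -2.34452248]
```

```bash
python3 -m inch '-0.04 -0.008 -0.005 -0.14 0.09; -0.08 -0.016 -0.01 -0.28 0.09; -0.12 -0.024 -0.015 -0.42 0.09; -0.16 -0.032 -0.02 -0.56 0.09; -0.2 -0.04 -0.025 -0.7 0.09' | sed -n 2p
python3 -m inch '-0.02 -0.025 -0.004 -0.14 0.09; -0.04 -0.05 -0.008 -0.28 0.09; -0.06 -0.075 -0.012 -0.42 0.09; -0.079 -0.099 -0.015 -0.56 0.09; -0.079 -0.099 -0.015 -0.7 0.09'| sed -n 2p
python3 -m inch '0 0 0 -0.14 0.09; 0 0 0 -0.28 0.09; 0 0 0 -0.42 0.09; 0 0 0 -0.56 0.09; 0 0 0 -0.7 0.09'| sed -n 2p
python3 -m inch '0 0 0 -0.14 0.09; 0 0 0 -0.28 0.09; 0 0 0 -0.42 0.09; 0 0 0 -0.5 0.09; 0 0 0 -0.5 0.09'| sed -n 2p
python3 - <<'E'
from h import *
s=arm.observe();print(s["clock"],R.from_rotvec(s["ee_rot"]).as_matrix().round(3),s["position"],s["joints"])
cal=arm.get_calibration("wrist")
cv2.imwrite("pics/wrist5.png",arm.get_image("wrist")[:,:,::-1])
for q in ("block_center","lens","view_spot","jig_bed"):
  for r in arm.place_of("wrist",q)[:1]: print(q,r,atz("wrist",r["point"],.028,cal))
for r in arm.silhouettes("wrist","block_center")[:2]:
  m=r["region"].astype(np.uint8);c=max(cv2.findContours(m,0,1)[0],key=cv2.contourArea)
  bx=cv2.boxPoints(cv2.minAreaRect(c));print(r["conf"],m.sum(),bx.tolist())
  for p in bx: print(atz("wrist",p[::-1],.044,cal))
E
```

```text
position: [0.4936, 0.0381, 0.3854]
position: [0.4722, 0.166, 0.4009]
position: [0.4731, 0.1614, 0.4004]
position: [0.4732, 0.1613, 0.4005]
12.3 [[ 0.176  0.984 -0.01 ]
 [ 0.984 -0.176  0.002]
 [ 0.    -0.01  -1.   ]] [0.47316538 0.16127503 0.40046662] [-0.3652953   0.24396064 -0.08276735  1.86803041  0.01579115  1.03875598
 -0.6311387 ]
block_center {'point': [91.3, 485.5], 'conf': 0.56} [0.71156073 0.22917151 0.028     ]
0.81 3736 [[258.0, 146.0], [302.0, 146.0], [302.0, 233.0], [258.0, 233.0]]
[0.45867798 0.21619183 0.044     ]
[0.50584941 0.20775632 0.044     ]
[0.49038936 0.10897491 0.044     ]
[0.43952174 0.11790756 0.044     ]
```

View pics/wrist5.png

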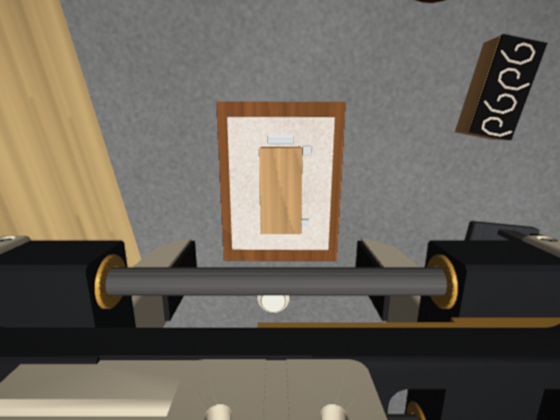

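The block lies alone in the jig, rows 146–233 and columns 258–302, with its long edges along the tool's x. I'll descend and grip.

```bash
python3 -m inch '0.001 0.001 0.05 0.01 0.09; 0.001 0.001 0.1 0.01 0.09; 0.001 0.001 0.14 0.01 0.09; 0.001 0.001 0.17 0.01 0.09; 0.001 0.001 0.185 0.01 0.09'
python3 -c "
from h import *
print(to([.4736,.1627,.196]))"
```

```text
clock: 13.1
position: [0.4718, 0.1624, 0.2134]
ee_rot: [-2.413, -1.998, 0.014]
force: [0.3, -0.4, 0.6]
width: 0.981
gripper_force: 0.0
[0.0006 0.002  0.0174]
```

```bash
python3 -m inch '0 0.002 0.01 0 0.09; 0 0.002 0.018 0 0.09; 0 0.002 0.018 0 0.04; 0 0.002 0.018 0 0.04; 0 0.002 0.018 0 0.04' 45
python3 -m inch '0 0 0 0 0.04; 0 0 0 0 0.04; 0 0 0 0 0.04; 0 0 0 0 0.04; 0 0 0 0 0.04'
python3 -m inch '0 0 -0.01 0 0.04; 0 0 -0.03 0 0.04; 0 0 -0.06 0 0.04; 0 0 -0.1 0 0.04; 0 0 -0.14 0 0.04'
```

```text
clock: 13.6
position: [0.4748, 0.1626, 0.1989]
ee_rot: [-2.413, -2.0, 0.006]
force: [0.5, -0.4, -0.3]
width: 0.77
gripper_force: 0.0
clock: 14.1
position: [0.4747, 0.1624, 0.1984]
ee_rot: [-2.413, -2.0, 0.007]
force: [-0.7, -0.4, 5.9]
width: 0.518
gripper_force: 45.0
clock: 14.6
position: [0.4751, 0.1619, 0.3396]
ee_rot: [-2.412, -1.999, 0.011]
force: [1.6, 0.5, -2.1]
width: 0.518
gripper_force: 44.9
```

Block is held. Now I'll move to where the wrist camera sees the inspection camera and measure it.

```bash
python3 -m inch '-0.03 0.01 -0.02 0 0.04; -0.07 0.03 -0.04 0 0.04; -0.11 0.05 -0.06 0 0.04; -0.15 0.07 -0.08 0 0.04; -0.19 0.08 -0.09 0 0.04' | sed -n 2p
python3 -m inch '-0.01 0.02 0 0 0.04; -0.01 0.04 0 0 0.04; -0.01 0.04 0 0 0.04; -0.01 0.04 0 0 0.04'
cat > m.py <<'E'
from h import *
np.set_printoptions(precision=4,suppress=True)
s=arm.observe();print(s["clock"],s["position"],s["joints"],R.from_rotvec(s["ee_rot"]).as_matrix()[:,2])
L=[];V=[];C={}
for c in ("side","top","wrist"):
  cal=arm.get_calibration(c);im=arm.get_image(c);C[c]=im
  for q,A in (("lens",L),("view_spot",V)):
    for r in arm.place_of(c,q)[:1]:
      print(c,q,r)
      A.append((c,ray(c,r["point"],cal)))
E
cat > m1.py <<'E'
from m import *
print(tri([r for c,r in L]))
l=tri([r for c,r in L])[0]
for c,(o,d) in V:
  # intersections with sphere
  b=np.dot(d,o-l);k=np.dot(o-l,o-l)-.0144;D=b*b-k
  for t in ((-b-D**.5,-b+D**.5) if D>0 else (-b,)):
    v=o+t*d-l;print(c,D,v,"lean",np.arctan2(np.hypot(*v[:2]),v[2]),"az",np.arctan2(v[1],v[0]))
a=cv2.resize(C["side"][195:270,190:270,::-1],(400,375),interpolation=2);b=cv2.resize(C["top"][125:200,220:300,::-1],(400,375),interpolation=2)
cv2.imwrite("pics/c6.png",np.hstack([a,b]));cv2.imwrite("pics/wrist6.png",C["wrist"][:,:,::-1])
E
python3 m1.py
```

```text
position: [0.5204, -0.0417, 0.4293]
clock: 15.5
position: [0.5569, -0.0568, 0.4265]
ee_rot: [-2.412, -1.999, 0.01]
force: [-0.3, 0.2, -1.7]
width: 0.518
gripper_force: 44.9
15.5 [ 0.5569 -0.0568  0.4265] [-0.0217  0.3141  0.0381  1.7009 -0.0159  1.1374 -0.1654] [-0.0104  0.0028 -0.9999]
side lens {'point': [224.4, 226.1], 'conf': 0.58}
top lens {'point': [161.4, 254.9], 'conf': 0.63}
wrist lens {'point': [81.3, 425.4], 'conf': 0.94}
wrist view_spot {'point': [79.3, 426.9], 'conf': 0.43}
(array([0.7116, 0.0319, 0.1049]), [np.float64(0.0010474433549730205), np.float64(0.0035978857494296146), np.float64(0.0037069755174875805)])
wrist 0.014396406300500639 [-0.0515 -0.0088  0.108 ] lean 0.45041431437930574 az -2.9731706222005854
wrist 0.014396406300500639 [ 0.0509  0.005  -0.1086] lean 2.701220162888247 az 0.09886767104343237
```

View pics/wrist6.png

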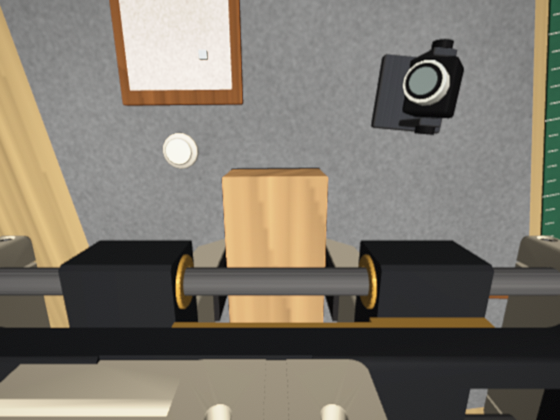

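The wrist view shows the inspection camera with its lens at (81, 427), its uprights at (45, 443) and (128, 428), and the held block in front of the fingers. The lens looks almost straight at the wrist camera.

View pics/c6.png

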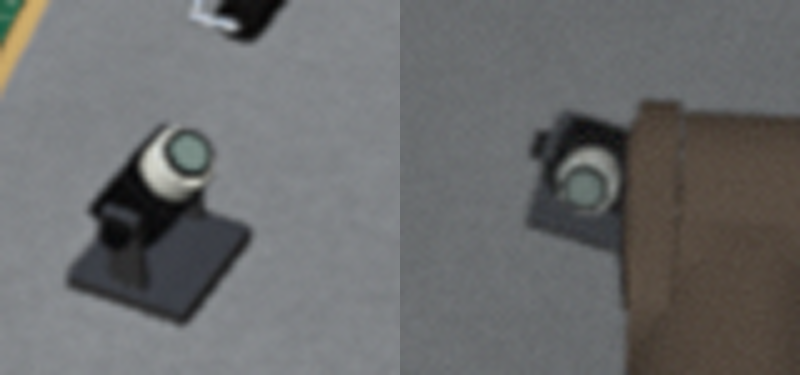

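```bash
python3 - <<'E'
from h import *
np.set_printoptions(precision=4,suppress=True)
for z in (.008,): 
  a,b=atz("wrist",(55,387),z),atz("wrist",(127,374),z);print("foot",a,b,np.degrees(np.arctan2(*(a-b)[1::-1])))
for z in (.08,.1):
  a,b=atz("wrist",(45,443),z),atz("wrist",(128,428),z);print("upr",a,b,np.degrees(np.arctan2(*(a-b)[1::-1])))
# ring pixels
im=cv2.imread("pics/wrist6.png");h=cv2.cvtColor(im,cv2.COLOR_BGR2HSV)
m=((h[...,2]>130)).astype(np.uint8);m[:,:395]=0;m[:,460:]=0;m[120:]=0;m[:45]=0
c=max(cv2.findContours(m,0,1)[0],key=cv2.contourArea);c=cv2.convexHull(c);e=cv2.fitEllipse(c);print(e)
K=np.array(arm.get_calibration("wrist")["intrinsics"]);print(K[0,0]*.038/e[1][1],"dist")
print(np.linalg.norm(arm.get_calibration("wrist")["pose"][:3,3]-[.7116,.0319,.1049]))
E
```

```text
foot [0.7122 0.072  0.008 ] [ 0.6882 -0.0081  0.008 ] 73.37293485741554
upr [0.7404 0.0596 0.08  ] [ 0.7215 -0.0161  0.08  ] 75.96717209872928
upr [0.7299 0.0566 0.1   ] [ 0.7121 -0.0145  0.1   ] 75.96717209872928
((425.8499450683594, 81.75948333740234), (42.15604019165039, 48.05243682861328), 61.4173698425293)
0.2390156140040016 dist
0.3344159086254879
```

```bash
python3 - <<'E'
from h import *
np.set_printoptions(precision=4,suppress=True)
def proj(c,X,cal=None):
    k=cal or arm.get_calibration(c);T=np.linalg.inv(k["pose"]);p=T[:3,:3]@X+T[:3,3];q=np.array(k["intrinsics"])@[p[0],-p[1],-p[2]];return q[:2]/q[2]
l=np.array([.7125,.0325,.105])
o,d=ray("top",(178.2,249.5))
b=np.dot(d,o-l);D=b*b-np.dot(o-l,o-l)+.0144
t=-b-D**.5 if D>0 else -b;v=o+t*d-l;print("top vs",D,v,np.arctan2(np.hypot(*v[:2]),v[2]),np.degrees(np.arctan2(v[1],v[0])))
for az in (160,165,170):
 for th in (.35,.45,.55,.65):
  a=np.radians(az);n=np.array([np.sin(th)*np.cos(a),np.sin(th)*np.sin(a),np.cos(th)])
  out=[az,th]
  for c in ("side","top"):
    u=proj(c,l)-proj(c,l-.06*n);out+=[np.round(u,1),round(np.degrees(np.arctan2(-u[1],u[0])),1)]
  x=np.cross(n,[0,0,1]);x/=np.linalg.norm(x);y=np.cross(n,x)
  pts=np.array([proj("wrist",l+.015*(x*np.cos(p)+y*np.sin(p))) for p in np.linspace(0,6.28,40)],np.float32)
  e=cv2.fitEllipse(pts);out+=[np.round(e[0],1),np.round(e[1],1),round(e[1][0]/e[1][1],3),round(e[2])]
  print(*out)
im=cv2.imread("pics/wrist6.png")
cv2.imwrite("pics/c7.png",cv2.resize(im[30:145,365:475],(770,805))[:600])
h=im.astype(int);g=((h[...,1]-h[...,2]>8)&(h.sum(2)>150)).astype(np.uint8);g[:,:400]=0;g[:,455:]=0;g[115:]=0
c=max(cv2.findContours(g,0,1)[0],key=cv2.contourArea);print(cv2.fitEllipse(c),cv2.contourArea(c))
E
```

```text
top vs 0.010976783035144409 [-0.0778  0.0141  0.0902] 0.7197030721306874 169.70075699060132
160 0.35 [  4.1 -11.9] 71.0 [-2.7  1.1] -157.9 [428.3  75.7] [32.5 38.6] 0.842 52
160 0.45 [  5.7 -10.8] 62.2 [-3.3  2.8] -140.3 [428.4  75.7] [32.1 39. ] 0.824 52
160 0.55 [ 7.2 -9.5] 52.8 [-3.9  4.4] -131.5 [428.5  75.6] [31.6 39.2] 0.806 51
160 0.65 [ 8.7 -8.2] 43.3 [-4.4  6. ] -126.4 [428.6  75.6] [30.9 39.3] 0.787 49
165 0.35 [  4.4 -12.3] 70.2 [-2.2  1.3] -150.2 [428.3  75.6] [32.5 38.7] 0.84 51
165 0.45 [  6.1 -11.2] 61.5 [-2.7  3. ] -132.1 [428.4  75.6] [32.3 39.1] 0.825 51
165 0.55 [  7.7 -10.1] 52.6 [-3.1  4.7] -123.8 [428.5  75.6] [31.9 39.3] 0.811 50
165 0.65 [ 9.2 -8.8] 43.6 [-3.5  6.3] -119.3 [428.6  75.6] [31.3 39.3] 0.796 47
170 0.35 [  4.7 -12.7] 69.6 [-1.7  1.4] -140.7 [428.3  75.6] [32.6 38.9] 0.839 50
170 0.45 [  6.5 -11.7] 61.2 [-2.   3.1] -122.9 [428.4  75.6] [32.4 39.2] 0.827 50
170 0.55 [  8.1 -10.6] 52.6 [-2.3  4.8] -115.7 [428.5  75.6] [32.1 39.3] 0.816 49
170 0.65 [ 9.7 -9.5] 44.2 [-2.6  6.5] -111.8 [428.6  75.6] [31.6 39.2] 0.805 46
((422.6403503417969, 80.39075469970703), (23.79176902770996, 29.6983585357666), 45.64921951293945) 553.0
```

View pics/c7.png

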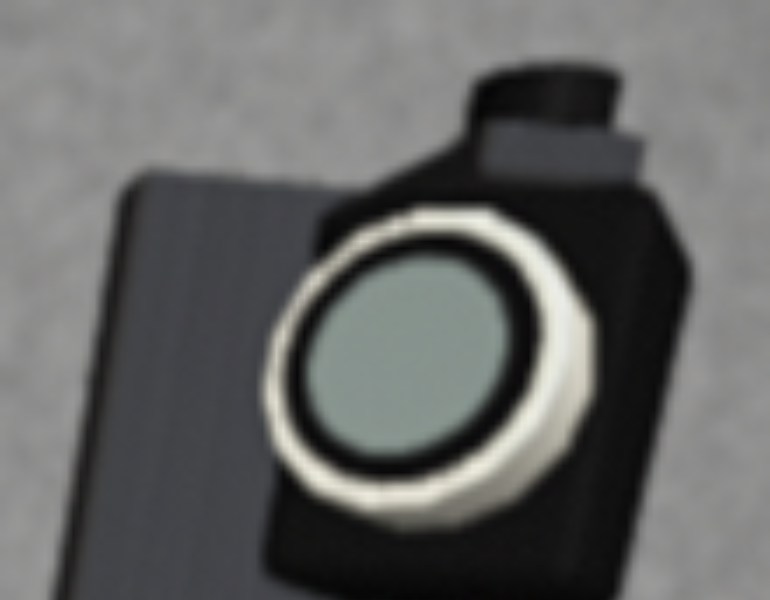

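```bash
python3 - <<'E'
from h import *
from scipy.optimize import least_squares
np.set_printoptions(precision=4,suppress=True)
print(tri([ray("side",(225.4,227.6)),ray("top",(162.6,256.6)),ray("wrist",(80.6,423))]))
# fit glass outline in wrist image: lens pos, az, lean, radius
im=cv2.imread("pics/wrist6.png").astype(int)
g=((im[...,1]-im[...,2]>8)&(im.sum(2)>150)).astype(np.uint8);g[:,:400]=0;g[:,455:]=0;g[115:]=0
big=cv2.resize(g*255,None,fx=4,fy=4,interpolation=cv2.INTER_CUBIC)
e=cv2.fitEllipse(max(cv2.findContours((big>127).astype(np.uint8),0,1)[0],key=cv2.contourArea));print(e)
print("view ray from glass to cam",ray("wrist",(80.6,423))[1], "ratio ang",np.arccos(e[1][0]/e[1][1]))
d=-ray("wrist",(80.6,423))[1];C=arm.get_calibration("wrist");T=np.array(C["pose"])[:3,:3]
# minor axis image direction -> world, normal = cos*d +- sin*minor_perp
k=np.radians(e[2]);mn=np.array([np.cos(k),np.sin(k)])  # minor (width) axis dir, image x,y
w=T@np.array([mn[0],-mn[1],0]);w-=d*(w@d);w/=np.linalg.norm(w);a=np.arccos(e[1][0]/e[1][1])
for s in (1,-1):
  n=np.cos(a)*d+s*np.sin(a)*w;print("n",n,"lean",np.arccos(n[2]),"az",np.degrees(np.arctan2(n[1],n[0])))
E
```

```text
(array([0.7093, 0.0297, 0.1006]), [np.float64(0.0005888875599015633), np.float64(0.0002506964292274305), np.float64(0.0004561166919701089)])
((1692.0576171875, 323.06219482421875), (97.70548248291016, 121.46399688720703), 45.654239654541016)
view ray from glass to cam [ 0.4181  0.0562 -0.9067] ratio ang 0.636133671854886
n [-0.0106 -0.5273  0.8496] lean 0.5555382837270022 az -91.14980590235983
n [-0.662   0.4368  0.609 ] lean 0.9159590402083432 az 146.58183982307662
```

```bash
python3 - <<'E'
from h import *
from scipy.optimize import least_squares
np.set_printoptions(precision=4,suppress=True)
k=arm.get_calibration("wrist");T=np.linalg.inv(k["pose"]);K=np.array(k["intrinsics"])
def proj(X):
    p=X@T[:3,:3].T+T[:3,3];q=np.c_[p[:,0],-p[:,1],-p[:,2]]@K.T;return q[:,:2]/q[:,2:]
im=cv2.imread("pics/wrist6.png").astype(float)
# sub-pixel rays from the glass centre: glass->black and ring outer edge (bright->dark) handled separately
L=cv2.cvtColor(im.astype(np.uint8),cv2.COLOR_BGR2GRAY).astype(np.float32)
P=[]
for a in np.linspace(0,2*np.pi,72,endpoint=False):
    r=np.arange(6,24,.25);v=cv2.remap(L,(423+r*np.cos(a)).astype(np.float32)[None],(80.6+r*np.sin(a)).astype(np.float32)[None],cv2.INTER_LINEAR)[0]
    j=np.argmax(v<75);P.append([423+r[j]*np.cos(a),80.6+r[j]*np.sin(a)])
P=np.array(P,np.float32);print(cv2.fitEllipse(P))
l0=np.array([.7093,.0297,.1006])
def circ(p):
    az,th,r=p[:3];n=np.array([np.sin(th)*np.cos(az),np.sin(th)*np.sin(az),np.cos(th)])
    y=np.cross([0,0,1],n);y/=np.linalg.norm(y);x=np.cross(y,n);c=l0+p[3]*x+p[4]*y
    t=np.linspace(0,2*np.pi,180)[:,None];return proj(c+r*(x*np.cos(t)+y*np.sin(t)))
def f(p,azf=None):
    if azf is not None: p=np.r_[azf,p]
    C=circ(p);D=np.linalg.norm(P[:,None]-C[None],axis=2);return D.min(1)
for azf in (None,2.8,2.88,2.95):
  x0=[2.88,.5,.014,0,0] if azf is None else [.5,.014,0,0]
  s=least_squares(f,x0,args=(azf,),x_scale=[.1,.1,.001,.002,.002][-len(x0):],loss="soft_l1",f_scale=.3,diff_step=1e-3);print(azf,s.x,s.cost)
E
```

```text
((422.7486572265625, 80.3181381225586), (25.625823974609375, 31.547698974609375), 47.089107513427734)
None [ 2.8733  0.6056  0.0124  0.     -0.    ] 0.9045437494841475
2.8 [ 0.5822  0.0124  0.0001 -0.    ] 1.2884668041805605
2.88 [ 0.6061  0.0124  0.0001 -0.    ] 0.9408157240367934
2.95 [ 0.6015  0.0124  0.     -0.    ] 0.9535437316392797
```

Lens at (0.709, 0.030, 0.101), the line of sight leans about 0.60 rad towards azimuth 165°. The rows cannot command tilt directly, so I'll look for it at the wrist's joint limit: rise high along azimuth −15°, and watch the tool axis.

```bash
python3 -m inch '-0.025 0.015 -0.04 0 0.04; -0.05 0.03 -0.08 0 0.04; -0.075 0.045 -0.12 0 0.04; -0.09 0.05 -0.16 0 0.04; -0.09 0.05 -0.2 0 0.04' | sed -n 2p
python3 -m inch '0 0 -0.04 0 0.04; 0 0 -0.08 0 0.04; 0 0 -0.12 0 0.04; 0 0 -0.15 0 0.04; 0 0 -0.18 0 0.04'
cat > st.py <<'E'
from h import *
np.set_printoptions(precision=3,suppress=True)
s=arm.observe();M=R.from_rotvec(s["ee_rot"]).as_matrix();n=np.array([-.545,.146,.825])
print(s["clock"],s["position"],"q",s["joints"],"x",M[:,0],"z",M[:,2],"tilt",np.arccos(-M[2,2]),"az",np.degrees(np.arctan2(M[1,2],M[0,2])),"err",np.arccos(-M[:,2]@n), "lvl",np.arccos(abs(M[:,0]@[.259,.966,0])))
E
python3 st.py
```

```text
position: [0.5911, -0.1582, 0.6276]
clock: 16.95
position: [0.5813, -0.1526, 0.7855]
ee_rot: [2.404, 1.991, 0.02]
force: [0.7, -0.3, -1.2]
width: 0.52
gripper_force: 44.9
16.95 [ 0.581 -0.153  0.786] q [ 0.01   0.387  0.326  0.745 -0.134  2.001  0.067] x [ 0.187  0.982 -0.003] z [ 0.023 -0.007 -1.   ] tilt 0.02370690132128921 az -17.092502074559064 err 0.5769434163694513 lvl 0.07270691120555679
```

```bash
python3 -m inch '0 0 -0.03 0 0.04; 0 0 -0.06 0 0.04; 0 0 -0.09 0 0.04; 0 0 -0.12 0 0.04; 0 0 -0.15 0 0.04' | sed -n 2p; python3 st.py
```

```text
position: [0.5113, -0.1326, 0.8526]
17.45 [ 0.511 -0.133  0.853] q [-0.262  0.266  0.722  0.791 -0.237  2.002  0.124] x [0.189 0.982 0.008] z [ 0.137 -0.019 -0.99 ] tilt 0.1392085133362554 az -7.739594418681714 err 0.46307691169552645 lvl 0.07011603269536806
```

```bash
python3 -m inch '0 0.02 -0.04 0 0.04; 0 0.04 -0.08 0 0.04; 0 0.06 -0.12 0 0.04; 0 0.08 -0.16 0 0.04; 0 0.1 -0.2 0 0.04' | sed -n 2p; python3 st.py
```

```text
position: [0.508, -0.1296, 0.8754]
17.95 [ 0.508 -0.13   0.875] q [-0.082  0.248  0.402  0.714 -0.133  2.002  0.039] x [0.191 0.982 0.004] z [ 0.189 -0.033 -0.981] tilt 0.19338687412557254 az -9.80905817263113 err 0.4087702262640619 lvl 0.06811733474880095
```

```bash
python3 -m inch '0 0.05 -0.1 0 0.04; 0 0.1 -0.2 0 0.04; 0 0.15 -0.3 0 0.04; 0 0.2 -0.3 0 0.04; 0 0.25 -0.3 0 0.04' | sed -n 2p; python3 st.py
```

```text
position: [0.508, -0.1253, 0.8952]
18.45 [ 0.508 -0.125  0.895] q [-0.085  0.254  0.409  0.655 -0.142  2.002  0.032] x [0.19  0.982 0.002] z [ 0.24  -0.044 -0.97 ] tilt 0.2469933617638705 az -10.443735749496184 err 0.3554994844957417 lvl 0.06871804299123703
```

```bash
python3 -m inch '0 0.05 0 0 0.04; 0 0.1 0 0 0.04; 0 0.15 0 0 0.04; 0 0.2 0 0 0.04; 0 0.25 0 0 0.04' | sed -n 2p; python3 st.py
python3 -m inch '0 0.03 -0.04 0 0.04; 0 0.06 -0.08 0 0.04; 0 0.09 -0.12 0 0.04; 0 0.12 -0.16 0 0.04; 0 0.15 -0.2 0 0.04' | sed -n 2p; python3 st.py
```

```text
position: [0.6331, -0.1475, 0.8574]
18.95 [ 0.633 -0.148  0.857] q [ 0.052  0.513  0.376  0.356 -0.253  2.002  0.025] x [0.191 0.982 0.001] z [ 0.278 -0.053 -0.959] tilt 0.2866288398330692 az -10.78121796783806 err 0.3161932344139122 lvl 0.06797326053121243
position: [0.6065, -0.1393, 0.8886]
19.45 [ 0.606 -0.139  0.889] q [ 0.034  0.468  0.397  0.35  -0.255  2.002  0.021] x [0.191 0.982 0.   ] z [ 0.326 -0.063 -0.943] tilt 0.3383579377695098 az -10.998728167027046 err 0.26515084222433244 lvl 0.06793993066833191
```

```bash
for i in 1 2 3; do python3 -m inch '0 0.015 -0.047 0 0.04; 0 0.03 -0.094 0 0.04; 0 0.045 -0.14 0 0.04; 0 0.06 -0.19 0 0.04; 0 0.075 -0.235 0 0.04' | sed -n 2p; done; python3 st.py
```

```text
position: [0.5412, -0.1242, 0.9328]
position: [0.4793, -0.11, 0.9682]
position: [0.4204, -0.0969, 0.9966]
20.95 [ 0.42  -0.097  0.997] q [-0.336  0.137  0.66   0.537 -0.144  2.002  0.013] x [ 0.192  0.981 -0.003] z [ 0.461 -0.093 -0.882] tilt 0.4897716132276631 az -11.369051207653115 err 0.11920998498085046 lvl 0.06660952865366973
```

```bash
for i in 1 2; do python3 -m inch '0 0.03 -0.04 0 0.04; 0 0.06 -0.08 0 0.04; 0 0.09 -0.12 0 0.04; 0 0.12 -0.16 0 0.04; 0 0.15 -0.2 0 0.04' | sed -n 2,3p; done; python3 st.py; python3 -c "
from h import *
print(to([.5424-.12*.545,.0744+.12*.146,.3534+.12*.825]),to([.5424,.0744,.3534]))"
```

```text
position: [0.408, -0.0926, 1.0145]
ee_rot: [2.072, 1.706, 0.468]
position: [0.3893, -0.0877, 1.0327]
ee_rot: [2.036, 1.676, 0.506]
21.95 [ 0.389 -0.088  1.033] q [-0.449  0.11   0.779  0.465 -0.149  2.002  0.007] x [ 0.193  0.981 -0.004] z [ 0.546 -0.111 -0.83 ] tilt 0.5909141464876219 az -11.46576294883206 err 0.04803975413468263 lvl 0.06585811471616188
[ 0.1954 -0.2803  0.5099] [ 0.1912 -0.2794  0.6298]
```

```bash
for i in 1 2; do python3 -m inch '0.015 -0.0215 0.039 0 0.04; 0.03 -0.043 0.078 0 0.04; 0.045 -0.0645 0.117 0 0.04; 0.06 -0.086 0.156 0 0.04; 0.075 -0.1075 0.195 0 0.04' | sed -n 2,4p; done; python3 st.py; python3 -c "
from h import *
print(to([.5424-.12*.545,.0744+.12*.146,.3534+.12*.825]),to([.5424,.0744,.3534]))"
```

```text
position: [0.4154, -0.0314, 0.8521]
ee_rot: [2.032, 1.68, 0.508]
force: [0.7, -0.3, -0.6]
position: [0.4491, 0.0366, 0.6299]
ee_rot: [2.035, 1.678, 0.506]
force: [1.2, 0.3, -1.0]
22.95 [0.449 0.037 0.63 ] q [-0.828 -0.204  0.403  1.823  0.472  1.047 -0.748] x [ 0.192  0.981 -0.004] z [ 0.546 -0.11  -0.831] tilt 0.5907639502666316 az -11.39709455156464 err 0.04855015269288113 lvl 0.0672106019816459
[ 0.0603 -0.0848  0.1566] [ 0.056  -0.0838  0.2764]
```

Tilt is retained. On to the pre-pose, adding the small roll.

```bash
python3 -m inch '0.015 -0.021 0.039 0.02 0.04; 0.03 -0.042 0.078 0.04 0.04; 0.045 -0.064 0.117 0.06 0.04; 0.06 -0.085 0.156 0.066 0.04; 0.06 -0.085 0.156 0.066 0.04'; python3 st.py
cat > v.py <<'E'
from m import *
K=np.array(arm.get_calibration("side")["intrinsics"])
M=R.from_rotvec(s["ee_rot"]).as_matrix();f=s["position"]+.1864*M[:,2]
print("face",f,"d to spot",f-[.644,.0472,.1996])
if L: print(tri([r for c,r in L]))
print(to([.644,.0472,.1996]-.1864*M[:,2]))
a=cv2.resize(C["side"][150:270,160:320,::-1],(400,300));b=cv2.resize(C["wrist"][:,:,::-1],(400,300));t=cv2.resize(C["top"][100:220,190:350,::-1],(400,300))
o=np.zeros((600,800,3),np.uint8);o[:300,:400]=a;o[:300,400:]=b;o[300:,:400]=t;import sys;cv2.imwrite(f"pics/{sys.argv[1]}.png",o)
E
python3 v.py c8
```

```text
clock: 23.45
position: [0.4753, 0.0927, 0.4492]
ee_rot: [2.096, 1.621, 0.515]
force: [-1.6, 0.1, -1.9]
width: 0.525
gripper_force: 44.9
23.45 [0.475 0.093 0.449] q [-0.81   0.01   0.383  2.102  0.585  0.626 -1.092] x [0.244 0.969 0.025] z [ 0.539 -0.114 -0.834] tilt 0.583701807027284 az -11.9360762927726 err 0.0467125845279852 lvl 0.025234844900766686
23.45 [0.4753 0.0927 0.4492] [-0.8095  0.0104  0.383   2.1019  0.5855  0.6256 -1.0918] [ 0.5392 -0.114  -0.8344]
side lens {'point': [224.3, 225.5], 'conf': 0.89}
top lens {'point': [161.6, 255.1], 'conf': 0.6}
top view_spot {'point': [161.4, 333.8], 'conf': 0.24}
face [0.5758 0.0715 0.2937] d to spot [-0.0682  0.0243  0.0941]
(array([0.7119, 0.0347, 0.1082]), [np.float64(0.001196004445660565), np.float64(0.0011960044456606614)])
[-0.0092  0.0011  0.1229]
```

View pics/c8.png

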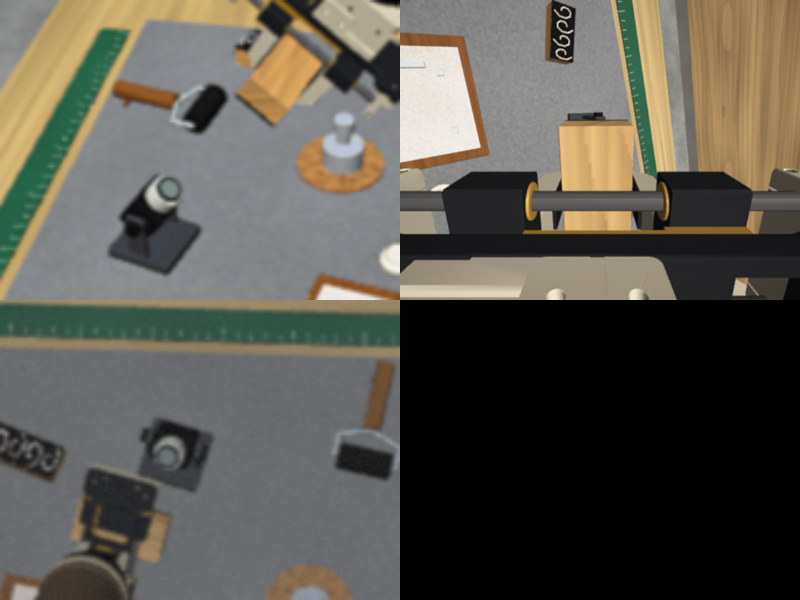

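The picture shows the block tilted above and in front of the lens, the inspection camera untouched, and the weight upright on the cork. Final advance along the line of sight.

```bash
python3 -m inch '-0.002 0 0.03 0 0.04; -0.005 0 0.06 0 0.04; -0.008 0.001 0.09 0 0.04; -0.009 0.001 0.11 0 0.04; -0.009 0.001 0.12 0 0.04'
python3 -m inch '0 0 0 0 0.04; 0 0 0 0 0.04; 0 0 0 0 0.04; 0 0 0 0 0.04; 0 0 0 0 0.04'; python3 st.py; python3 v.py c9; python3 - <<'E'
from h import *
np.set_printoptions(precision=4,suppress=True)
s=arm.observe();M=R.from_rotvec(s["ee_rot"]).as_matrix()
def proj(c,X):
    k=arm.get_calibration(c);T=np.linalg.inv(k["pose"]);p=T[:3,:3]@X+T[:3,3];q=np.array(k["intrinsics"])@[p[0],-p[1],-p[2]];return (q[:2]/q[2])[::-1]
for q,d in (("block_center",.1704),("block_face",.1864)):
  for c in ("side","wrist"): print(q,c,proj(c,s["position"]+d*M[:,2]),[(r["point"],r["conf"]) for r in arm.place_of(c,q)[:3]])
for q,z in (("weight_knob",.068),): print([(r["conf"],atz("side",r["point"],z)) for r in arm.place_of("side",q)[:2]])
E
```

```text
clock: 24.4
position: [0.5421, 0.0686, 0.3551]
ee_rot: [2.097, 1.612, 0.527]
force: [0.2, -0.5, -1.5]
width: 0.518
gripper_force: 44.9
clock: 24.9
position: [0.5415, 0.0694, 0.3569]
ee_rot: [2.096, 1.613, 0.531]
force: [0.3, 0.5, -0.9]
width: 0.524
gripper_force: 44.9
24.9 [0.542 0.069 0.357] q [-0.691  0.248  0.444  2.123  0.554  0.305 -1.036] x [0.246 0.969 0.034] z [ 0.548 -0.11  -0.829] tilt 0.5929018692758946 az -11.35520622786992 err 0.04853829569195849 lvl 0.03305251544361479
24.9 [0.5415 0.0694 0.3569] [-0.6908  0.2481  0.4438  2.1225  0.5536  0.3048 -1.036 ] [ 0.5478 -0.11   -0.8293]
side lens {'point': [225.2, 226.2], 'conf': 0.62}
top lens {'point': [161.1, 254.2], 'conf': 0.52}
top view_spot {'point': [252.7, 261.1], 'conf': 0.31}
face [0.6436 0.0489 0.2023] d to spot [-0.0004  0.0017  0.0027]
(array([0.7114, 0.0375, 0.1079]), [np.float64(0.0009893414499449532), np.float64(0.0009893414499451858)])
[-0.0014 -0.0006  0.0019]
block_center side [201.0342 249.1069] [([201.5, 249.3], 0.8)]
block_center wrist [260.7749 277.4682] [([266.0, 275.8], 0.84)]
block_face side [204.2115 246.3134] [([203.3, 244.7], 0.71)]
block_face wrist [249.4304 277.3101] []
[(0.57, array([ 0.5347, -0.1648,  0.068 ]))]
```

Face position, square and level all agree with the networks' independent readings, well within the limits, and the arm is still.

```bash
python3 -c "
from cell import arm
import numpy as np
print(np.abs(arm.observe()['dq']).max(),arm.sign_off())"
```

```text
the job is handed in; nothing more can be done
0.0014410351416308115 None
```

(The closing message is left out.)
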